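# Grease the bearing in the ball-head vice

### The arm

A 7-joint arm with a two-finger parallel gripper is mounted at the origin on the work surface. World frame = base frame: x ahead of the robot, y to its left, z up, the work surface at z = 0. Lengths are in m, angles in rad, forces in N, time in s.
With the tool pointing down it reaches from about 0.425 to 0.95 m from the base axis. Payload 16.7 kg.
Tool frame: the origin (TCP) lies at the very end of the fingers, on their centre line; the grasp point (between the pads) lies 19 mm behind it; z points along the fingers, y is the line along which they close (so a half turn about z gives the same grasp; the last joint's range is limited). The gripper opens to 94 mm and grips with 3 to 60 N. Pads are 16 mm wide; open, the fingers measure 119 mm over their backs; the gripper's body (75 mm by 177 mm) begins 78 mm behind the grasp point.
Start: joints at [-1.383, 0.426, 0.074, 1.606, -0.034, 1.111, -0.067], TCP at [0.224, 0.637, 0.176] pointing down, gripper open.
Joint ranges: [-2.85, 2.85], [-0.5, 2.14], [-1.23, 1.37], [0.21, 2.46], [-1.02, 4.16], [0.16, 2.05], [-2.73, 2.73]. Speed limits (rad/s): [1.89, 1.89, 2.39, 2.39, 3.01, 3.01, 3.01].

### API

Orientations are given as [roll, pitch, yaw] about the fixed x, y, z axes, in that order (R = Rz(yaw) Ry(pitch) Rx(roll)).
In Python, from cell import arm gives the robot as it stands.
- The arm moves only by the tool send_rows, never from a script. Its argument "targets" is a list of rows, each a list of 3 entries, a list of its own where there are three numbers: the shift along the tool's x, y, z in mm, then the turn about the tool's z in rad, then the finger opening in mm, from 0 to 94. A call has 1 to 20 rows; each row is the pose to reach, as a shift and turn from the pose commanded when the call began, along the tool's axes at that moment; what a row does not reach only later rows make up. A row lasts 1/12 s, in which the tool goes at most 41.7 mm and 7.16 degrees, less where a joint would pass 70% of its speed; a pose out of reach is approached as far as the arm can. A call with a gripper value outside its range is refused whole. The fingers move at their own pace and stop on an object; "force" is the grip in N (left out, the last holds). Time passes only in rows, so rows that repeat a pose let the fingers close. It gives the time, the measured TCP pose, the force, the opening and the grip force at its end, in the units of the state.
- arm.get_state(): the state, without advancing time (a new reading comes with each control period).
- arm.capture(name): name is "scene" or "top" or "wrist"; returns (picture, depth): 420x560x3 uint8, blue, green, red; 420x560 float32, m along the optical axis (not along the pixel's ray), 0 where there is no reading.
- arm.camera_params(name): a dict with "fx", "fy", "cx", "cy" (pixels), "R" (3x3) and "t" (3): a world point X has camera coordinates R X + t. Camera axes: x right, y down, z forward; pixel columns grow to the right and rows downward; lengths in m; the calibration is good to about 2 mm. A picture is of the moment at which its call begins: read the wrist's pose just before it. camera_params takes no time and is no camera call; for the wrist camera it gives the pose at the moment of the call.
- arm.hand_in(): hands the job in; it is judged then, once.
The state is a dict: "time_s": time; "joints": joint angles; "joint_velocities": joint speeds; "tau": joint torques, N m; "tool_pos": TCP position; "ee_rot": TCP orientation; "ft_force": force on the tool from outside, world axes, zero at the start; "moment": the same for the moment, N m; "width": finger opening in m; "gripper_force": force on a finger pad.
Only numpy, scipy, OpenCV 4.12 (cv2) and the standard library are available. Lean on these libraries where they do the work, as an engineer would, in place of code of your own. Each camera call takes 0.05 s, during which the arm holds its last target. There are 200 camera calls.

### The job

The bearing block clamped in the ball-head vice is due for a shot of grease: take the small push-type grease gun out of the wooden tool block and press its coupler squarely onto the tilted grease nipple on top of the bearing until it snaps home. Then keep pushing in line with the nipple so that the gun's body slides down over its nozzle against the spring for nearly the whole stroke, and finish like that, still gripping the gun and holding it pressed in. Leave the other tools and the things on the bench where they are.

Things in the scene. Friction and masses are not known exactly. Their poses are not given: they have to be found in the camera images.
- grease_gun: Pocket push-type grease gun, 130 mm long, about 0.35 kg, upright, nozzle down, in any of the tool block's 3 holes. Origin: centre of the barrel's lower face, which rests on the block; z runs along the gun to the grip end. From it: aluminium barrel 38 mm wide to z = 40 mm, then a black ribbed round grip 30 mm wide to 82 mm (hold it here). Below: nozzle tube 10 mm, coupler 21 mm wide, mouth at z = -48 mm.
- nozzle (a joint): How far the nozzle is pushed into the barrel, m: 0 out (as it starts) to 0.015 fully in. The return spring takes 8 N to start it moving and 14 N to push it fully in; it springs back out when let go.
- coupler_seat (a point): Point on the coupler's axis, 10.2 mm in from its mouth, where the nipple's tip butts; 37.8 mm below the gun's origin (less the nozzle's travel); z as the gun's. Three spring jaws in the 16 mm bore ride over the nipple's head at a few newtons and snap behind it as this point comes within 1 mm of nipple_tip; they and some give in the nozzle take up about 2 mm of offset.
- nipple_tip (a point): Tip of the steel grease nipple. z points out along the nipple's axis and leans 0.2 to 0.52 rad from vertical, roughly towards the robot. From the tip down: head 8 mm wide over 6 mm, neck 5 mm wide, hexagon 13 mm wide from 11 to 17 mm, then a 17 mm boss on the grey housing (62 mm round top). Tip 175 to 195 mm above the bench.
- vise: Ball-head vice, fixed: round base 140 mm wide, origin at its centre on the bench, ball centre 62 mm up. The head is locked and leans to the vice's -x; 120 mm long along x, screw handle reaching 98 mm out at -x, jaws 75 mm wide clamping the foot of a grey cast pillow-block bearing 127 mm long.
- tool_block: Wooden block 70 x 220 x 55 mm, fixed, origin at the centre of its underside, long side along its y. Three through holes 27 mm wide at y = -72, 0 and 72 mm hold the grease gun and two hand tools, upright. There is finger room on the block's x sides.
- screwdriver: Screwdriver standing in the tool block: handle 32 mm diameter, 78 mm tall above the block. Origin at the foot of the handle. Leave it.
- deburrer: Deburring tool standing in the tool block: handle 30 mm diameter, 70 mm tall above the block plus a thin end. Origin at the foot of the handle. Leave it.
- reel: Flat reel ring lying on the bench, 52 mm diameter, 20 mm high, origin at the centre of its underside. Leave it.
- end_cap: Small black cup-shaped cap on the bench, 34 mm diameter, 18 mm high, origin at the centre of its underside. Leave it.
- grease_tin: Metal tin on the bench, 76 mm diameter, 70 mm high, origin at the centre of its underside. Leave it.
- screw_jar: Screw jar on the bench, 60 mm diameter, 75 mm high, origin at the centre of its underside. Leave it.
- pipe_cutter: Pipe cutter lying on the bench, about 130 x 95 x 32 mm, origin at its middle at bench height. Leave it.
There are look-alikes about, which are no part of the job. What is shaped like the grease_gun but blue or turquoise is not meant.

How it is judged:
On the way, in this order (a step that is already met when the one before it is completed fails the run):
1. the grease gun is gripped and lifted clear of the tool block (height (world z) of grease_gun above 0.12 m and contact force between the fingers and grease_gun above 2 N), for 0.2 s.
2. the coupler has snapped squarely home on the nipple (z of coupler_seat in the frame of nipple_tip below 0.0012 m and distance between coupler_seat and nipple_tip below 0.003 m and angle between the z axis of grease_gun and the z axis of nipple_tip, either way round below 0.14 rad), for 0.02 s.
At the end, for the whole second after the job is handed in: Coupler snapped home (its seat within 3 mm of the nipple's tip and less than 1.2 mm short of it, axes within 0.14 rad); gun at rest in the fingers, clear of the tool block, its body pushed at least 10 of 15 mm over the nozzle and pressing on the nipple with over 5 N (all of step 2 and value of joint nozzle above 0.01 m and contact force between grease_gun and vise above 5 N and contact force between the fingers and grease_gun above 2 N and contact force between grease_gun and tool_block below 0.5 N and linear speed of grease_gun below 0.02 m/s); the arm keeps its last pose, push and grip.
It fails at once if another tool or a thing on the bench was disturbed (moved more than 30 mm) (distance of any of screwdriver, deburrer, reel, end_cap, grease_tin, screw_jar, pipe_cutter from where it was at the start of the episode above 0.03 m).
It also fails if it takes over 38 s, if anything falls off the work surface, if the arm or the gripper's body presses on something with over 40 N, if the wrist force passes 120 N, or if a joint passes its speed limit or range.

## Working session

There is one attempt and no reset: what is moved stays moved. The work goes in short steps, Python scripts to look and compute and a tool call to move; the robot and the scene stay as the last step left them, time stands still between calls to the robot, and variables do not carry over. Pictures are saved under pics/ and viewed, at most 10 in all, crops included, and the job is handed in when it is done.

Besides the shell and the picture viewer there is one more tool, called after "Call:" by a JSON object that holds its "method" and its "body". send_rows: Moves the arm, as the interface text tells. Its arguments: {"type":"object","properties":{"targets":{"type":"array","items":{"type":"array"}},"force":{"type":"number"}},"required":["targets"]}

```bash
mkdir -p pics; ls; cat > h.py <<'E'
import numpy as np, cv2
from cell import arm
def px2w(name,u,v,d,P=None):
    P=P or arm.camera_params(name)
    c=np.array([(u-P['cx'])/P['fx']*d,(v-P['cy'])/P['fy']*d,d])
    return np.array(P['R']).T@(c-np.array(P['t']))
def cloud(P,D):
    v,u=np.mgrid[:D.shape[0],:D.shape[1]]
    c=np.stack([(u-P['cx'])/P['fx']*D,(v-P['cy'])/P['fy']*D,D],-1)
    return (c-np.array(P['t']))@np.array(P['R'])
E
python3 - <<'E'
from h import *
for n in ['scene','top']:
    P=arm.camera_params(n); I,D=arm.capture(n)
    cv2.imwrite(f'pics/{n}0.png',I); np.savez(f'{n}0.npz',I=I,D=D,**P)
    print(n,P['fx'],P['cx'],P['cy'],-np.array(P['R']).T@P['t'],np.array(P['R'])[2])
print(arm.get_state())
E
```

```text
pics
scene 408.30833078953975 281.6478815026222 206.7627303277937 [ 0.9084371  -0.27450125  0.83972012] [-0.40893207  0.36621657 -0.83585883]
top 468.8211271064501 279.9137764750753 208.41588050679763 [0.40431799 0.03321944 1.20546995] [ 0.15665339 -0.02583449 -0.9873157 ]
{'time_s': 0.1, 'joints': array([-1.38254255,  0.42666789,  0.07385364,  1.60654867, -0.03408671,
        1.11076722, -0.06708606]), 'joint_velocities': array([ 0.00099376, -0.00127859, -0.00136511, -0.00157919, -0.00134983,
       -0.00101904, -0.00190905]), 'tau': array([ 8.79383617e-03, -9.37474680e+01,  3.67678955e+00, -4.55043018e+01,
       -4.85344429e-02,  1.67180708e-02,  2.70895924e-06]), 'tool_pos': array([0.22356675, 0.63645226, 0.17504422]), 'ee_rot': array([-3.14046443e+00,  9.16550913e-05,  2.80382639e+00]), 'ft_force': array([ 0.20773018, -0.0883245 ,  0.21902583]), 'moment': array([ 0.00796339,  0.06986752, -0.01457993]), 'gripper_force': 0.0, 'width': 0.09389924281913024}
```

View pics/scene0.png

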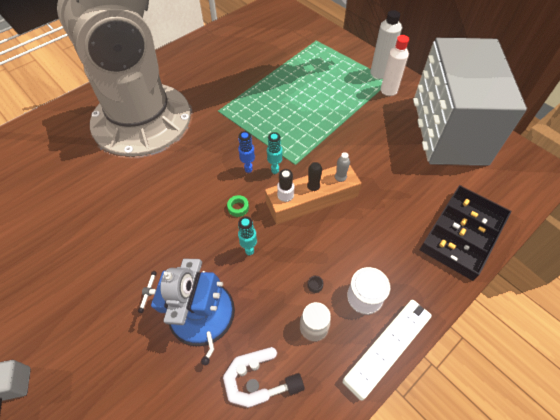

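View pics/top0.png

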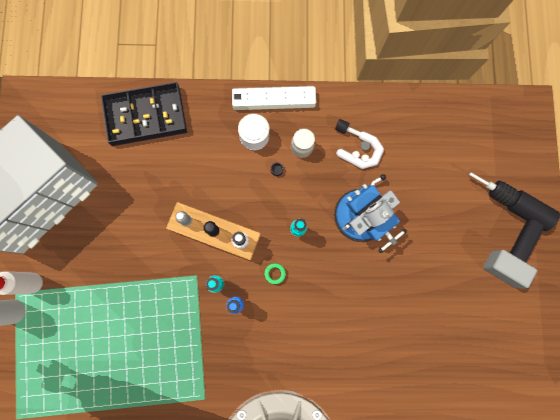

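Scene view: the candidates are the silver barrel with black grip in the block at (286,183), turquoise at (275,150) and (248,235), blue at (247,150), a black handle at (315,177) and a grey handle at (343,165). I choose (286,183), which is (239,240) in the top view. The vice and bearing are at (185,290), or (375,212) in the top view.

```bash
python3 - <<'E'
from h import *
S=np.load('scene0.npz');T=np.load('top0.npz')
def crop(I,u,v,w,h,k): return cv2.resize(I[v:v+h,u:u+w],None,fx=k,fy=k,interpolation=cv2.INTER_CUBIC)
a=np.hstack([crop(S['I'],250,140,100,75,4),crop(T['I'],190,195,100,75,4)])
b=np.hstack([crop(S['I'],135,245,100,75,4),crop(T['I'],330,170,100,75,4)])
cv2.imwrite('pics/crops.png',np.vstack([a,b]))
for n,F in (('s',S),('t',T)):
    c=F['R']@arm.get_state()['tool_pos']+F['t']; print(n,c[:2]/c[2]*F['fx']+[F['cx'],F['cy']],c[2])
    C=cloud(F,F['D'])
    for u,v in ([(286,173),(286,190),(315,167),(343,157),(180,280),(300,205)] if n=='s' else [(239,240),(212,229),(183,217),(375,212),(225,240)]): print(n,u,v,C[v,u].round(4))
E
```

```text
s [357.92910415   7.43277806] 1.1692469412747335
s 286 173 [0.5051 0.1    0.1358]
s 286 190 [0.5165 0.0899 0.0936]
s 315 167 [0.533  0.1618 0.1306]
s 343 157 [0.5557 0.2278 0.1321]
s 180 280 [ 0.5735 -0.2163  0.1672]
s 300 205 [0.5458 0.1076 0.0473]
t [-24.65213394 368.72181314] 0.9734559931190105
t 239 240 [0.4995 0.0977 0.1414]
t 212 229 [0.5253 0.1609 0.1296]
t 183 217 [0.5525 0.2284 0.129 ]
t 375 212 [ 0.5622 -0.2066  0.1746]
t 225 240 [0.5067 0.137  0.0575]
```

View pics/crops.png

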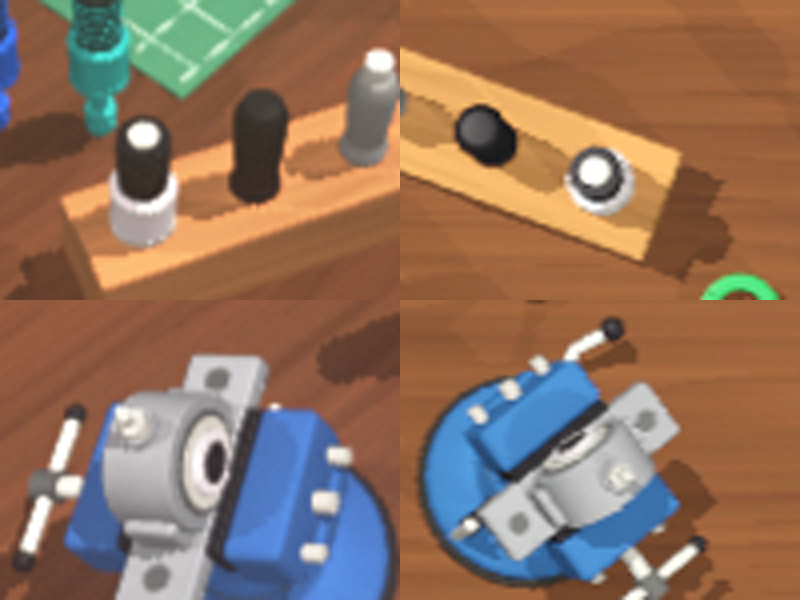

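Crop: the gun (silver barrel, black grip) is at scene (286,183), confirmed. The nipple tip is at scene (167,273) and top (385,214), pointing towards the robot.

```bash
cat >> h.py <<'E'
from scipy.spatial.transform import Rotation as Ro
def tool(): s=arm.get_state(); return Ro.from_euler('xyz',s['ee_rot']).as_matrix(), s['tool_pos'], s
E
python3 - <<'E'
from h import *
R,p,s=tool(); P=arm.camera_params('wrist')
c=-P['R'].T@P['t']; print('cam in tool',R.T@(c-p),'axes',(R.T@P['R'].T).round(3).tolist(),P['fx'])
T=np.load('top0.npz');S=np.load('scene0.npz');C=cloud(T,T['D']);CS=cloud(S,S['D'])
# block top edge fit
m=(abs(C[...,2]-.056)<.008)&(abs(C[...,0]-.53)<.12)&(abs(C[...,1]-.16)<.14)&(T['I'][...,2]>150)
q=C[m][:,:2].astype(np.float32); print(m.sum(),cv2.minAreaRect(q),np.median(C[m][:,2]))
for nm,K,ctr in (('t',C,(.5,.097)),('s',CS,(.5,.097))):
    d=np.hypot(K[...,0]-ctr[0],K[...,1]-ctr[1])<.03
    for lo,hi in((.065,.09),(.10,.132),(.134,.15)):
        w=K[d&(K[...,2]>lo)&(K[...,2]<hi)]; 
        if len(w): print(nm,lo,len(w),w.mean(0).round(4),w.min(0).round(4),w.max(0).round(4),(cv2.minEnclosingCircle(w[:,:2].astype(np.float32))))
# obstacles near start
for nm,K in(('t',C),('s',CS)):
    g=K[(K[...,1]>.3)&(K[...,2]>.03)&(K[...,0]<.7)&(K[...,0]>.05)]
    print(nm,len(g),g.min(0),g.max(0))
from itertools import product
a=px2w('top',385,213.7,1);o=-T['R'].T@T['t'];b=px2w('scene',167,273,1);o2=-S['R'].T@S['t']
d1=a-o;d2=b-o2;x=np.linalg.lstsq(np.c_[d1,-d2],o2-o,rcond=None)[0];print('nipple',o+d1*x[0],o2+d2*x[1])
E
```

```text
cam in tool [ 0.07246179  0.0007792  -0.20914095] axes [[-0.0, -0.967, -0.254], [1.0, -0.0, -0.001], [0.001, -0.254, 0.967]] 349.08129009557865
1946 ((0.5301048755645752, 0.168544203042984), (0.22043393552303314, 0.06993280351161957), 69.94352722167969) 0.05650150468236764
t 0.065 12 [0.4924 0.0911 0.0737] [0.4866 0.0823 0.0655] [0.5028 0.1085 0.0834] ((0.4956098794937134, 0.09536053240299225), 0.015065562911331654)
t 0.1 14 [0.4954 0.0938 0.1132] [0.4902 0.0857 0.1034] [0.5071 0.1082 0.1271] ((0.4997032880783081, 0.09696263819932938), 0.01358063705265522)
t 0.134 138 [0.5048 0.1003 0.1387] [0.4907 0.0868 0.1343] [0.5183 0.1143 0.1444] ((0.5049214959144592, 0.10056635737419128), 0.015302258543670177)
s 0.065 96 [0.5156 0.0876 0.0777] [0.4922 0.0782 0.0652] [0.5261 0.1074 0.0898] ((0.5076870918273926, 0.09489557147026062), 0.018928758800029755)
s 0.1 114 [0.5141 0.09   0.1163] [0.499  0.0816 0.1007] [0.5211 0.1092 0.1315] ((0.5082165002822876, 0.09581725299358368), 0.015032930299639702)
s 0.134 121 [0.5065 0.0969 0.1368] [0.4907 0.0824 0.134 ] [0.5205 0.113  0.1399] ((0.5057083964347839, 0.09772668033838272), 0.015455702319741249)
t 8000 [0.30148222 0.47319885 0.03000423] [0.69995384 0.66077761 0.20792601]
s 11361 [0.21094667 0.46887139 0.03000888] [0.69999107 1.18358234 0.21536049]
nipple [ 0.55701922 -0.22628981  0.18521159] [ 0.55658655 -0.22720031  0.18537842]
```

Call:
{"method": "send_rows", "body": {"targets": [[[0, 0, -150], 0, 94], [[0, 0, -150], 0, 94], [[-35, -22, -150], 0, 94], [[-70, -44, -150], 0, 94], [[-417, -264, -150], 0, 94], [[-417, -264, -150], 0, 94], [[-417, -264, -150], 0, 94], [[-417, -264, -150], 0, 94], [[-417, -264, -150], 0, 94], [[-417, -264, -150], 0, 94], [[-417, -264, -150], 0, 94], [[-417, -264, -150], 0, 94], [[-417, -264, -150], 0, 94], [[-417, -264, -150], 0, 94], [[-417, -264, -150], 0, 94], [[-658, -709, -125], 0, 94], [[-658, -709, -125], 0, 94], [[-658, -709, -125], 0, 94], [[-658, -709, -125], 0, 94], [[-658, -709, -125], 0, 94]]}}

```text
time_s: 1.77
tool_pos: [0.5622, 0.042, 0.3152]
ee_rot: [3.142, -0.0, 2.804]
ft_force: [0.5, -0.1, -0.1]
width: 0.094
gripper_force: 0.0
```

Call:
{"method": "send_rows", "body": {"targets": [[[-142, -260, 15], 0, 94], [[-142, -260, 15], 0, 94], [[-142, -260, 15], 0, 94], [[-142, -260, 15], 0, 94], [[-142, -260, 15], 0, 94], [[-142, -260, 15], 0, 94], [[-142, -260, 15], 0, 94], [[-142, -260, 15], 0, 94], [[-142, -260, 15], 0, 94], [[-142, -260, 15], 0, 94]]}}

```text
time_s: 2.6
tool_pos: [0.61, -0.2485, 0.2998]
ee_rot: [-3.141, -0.001, 2.803]
ft_force: [0.0, 1.2, 0.2]
width: 0.0934
gripper_force: 0.0
```

```bash
python3 - <<'E'
from h import *
R,p,s=tool();print(p,s['joints'].round(2))
P=arm.camera_params('wrist');I,D=arm.capture('wrist');np.savez('w1.npz',I=I,D=D,**P)
c=P['R']@np.array([.557,-.2265,.1853])+P['t'];u=c[:2]/c[2]*P['fx']+[P['cx'],P['cy']];print(u,c[2])
u0,v0=int(u[0])-60,int(u[1])-50;print(u0,v0)
k=cv2.resize(I[max(v0,0):v0+100,max(u0,0):u0+120],None,fx=5,fy=5,interpolation=cv2.INTER_CUBIC)
cv2.imwrite('pics/w1c.png',k);cv2.imwrite('pics/w1.png',I)
E
```

```text
[ 0.60996722 -0.24854738  0.29979828] [-0.17  0.37  0.63  1.51 -0.22  1.34  1.71]
[284.57961945 133.74846742] 0.3169870581231174
224 83
```

View pics/w1c.png

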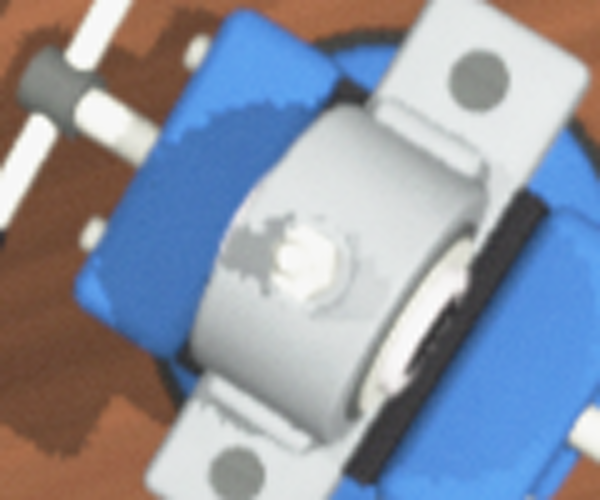

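Call:
{"method": "send_rows", "body": {"targets": [[[100, 0, 0], 0, 94], [[100, 0, 0], 0, 94], [[100, 0, 0], 0, 94], [[100, 0, 0], 0, 94], [[100, 0, 0], 0, 94]]}}

```text
time_s: 3.07
tool_pos: [0.5161, -0.2133, 0.3012]
ee_rot: [3.14, 0.001, 2.807]
ft_force: [0.4, 0.1, 0.3]
width: 0.0944
gripper_force: 0.0
```

```bash
python3 - <<'E'
from h import *
W=np.load('w1.npz');C=cloud(W,W['D'])
def plane(q):
    c=q.mean(0);u,s,v=np.linalg.svd(q-c,full_matrices=False);n=v[2]*np.sign(v[2][2]);return n,c,s[2]/len(q)**.5
def reg(u,v,r=4): return C[v-r:v+r+1,u-r:u+r+1].reshape(-1,3)
A=np.vstack([reg(308,93),reg(334,97)]);B=np.vstack([reg(260,173,3),reg(280,180,2)])
for nm,q in(('tabR',A),('tabL',B),('both',np.vstack([A,B])),('jawL',reg(250,140,9)),('jawR',reg(330,155,8))):
    n,c,e=plane(q);print(nm,n.round(3),c.round(4),'rms',e.round(5),'lean',np.arccos(n[2]).round(3),'az',np.arctan2(n[1],n[0]).round(3))
for u,v in((283,134),(284,135),(288,137)):print(C[v,u].round(4))
R,p,s=tool();print(p)
P=arm.camera_params('wrist');I,D=arm.capture('wrist');np.savez('w2.npz',I=I,D=D,**P)
c=P['R']@np.array([.557,-.2265,.1853])+P['t'];u=c[:2]/c[2]*P['fx']+[P['cx'],P['cy']];print(u,c[2])
u0,v0=int(u[0])-40,int(u[1])-25;print(u0,v0)
k2=cv2.resize(I[v0:v0+50,u0:u0+80],None,fx=10,fy=10,interpolation=cv2.INTER_CUBIC)
a,b=284-20,135-12;k1=cv2.resize(W['I'][b:b+25,a:a+40],None,fx=10,fy=10,interpolation=cv2.INTER_CUBIC)
im=np.zeros((600,800,3),np.uint8);im[:100]=0;im[100:]=k2
cv2.imwrite('pics/w2c.png',k2)
E
```

```text
tabR [-0.882  0.464  0.077] [ 0.5349 -0.1785  0.1283] rms 0.00257 lean 1.493 az 2.657
tabL [-0.176 -0.168  0.97 ] [ 0.5959 -0.2607  0.125 ] rms 0.00074 lean 0.246 az -2.379
both [0.82  0.572 0.023] [ 0.554  -0.2043  0.1273] rms 0.01209 lean 1.548 az 0.609
jawL [ 0.277 -0.929  0.245] [ 0.5542 -0.2665  0.1085] rms 0.00517 lean 1.323 az -1.281
jawR [ 0.583 -0.812  0.01 ] [ 0.5958 -0.189   0.1386] rms 0.00508 lean 1.561 az -0.948
[ 0.5564 -0.2278  0.1928]
[ 0.5575 -0.2273  0.1925]
[ 0.561  -0.2245  0.1815]
[ 0.51611819 -0.2133319   0.30122164]
[281.91994068 237.31266871] 0.3437286203026236
241 212
```

View pics/w2c.png

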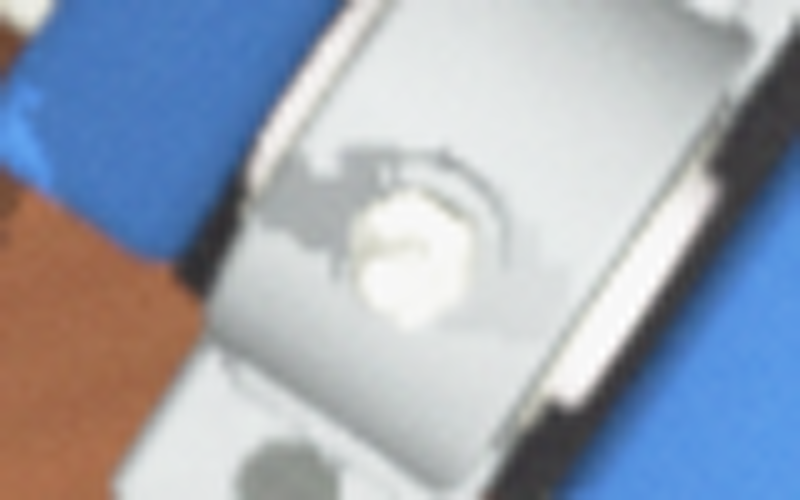

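```bash
cat > fit.py <<'E'
from h import *
def ransac(q,t=.0015,it=400):
    rng=np.random.default_rng(0);best=None
    for _ in range(it):
        a,b,c=q[rng.choice(len(q),3,False)];n=np.cross(b-a,c-a);L=np.linalg.norm(n)
        if L<1e-9: continue
        m=abs((q-a)@n/L)<t
        if best is None or m.sum()>best.sum():best=m
    w=q[best];c=w.mean(0);v=np.linalg.svd(w-c)[2][2];return v*np.sign(v[2]),c,len(w),len(q)
E
python3 - <<'E'
from fit import *
for f in('w1','w2'):
    W=np.load(f+'.npz');C=cloud(W,W['D']);ok=W['D']>0
    hsv=cv2.cvtColor(W['I'],cv2.COLOR_BGR2HSV);near=(np.hypot(C[...,0]-.565,C[...,1]+.215)<.1)&ok
    blue=(hsv[...,0]>98)&(hsv[...,0]<118)&(hsv[...,1]>130)&near&(C[...,2]>.07)
    grey=(hsv[...,1]<40)&(hsv[...,2]>140)&near&(C[...,2]>.08)&(C[...,2]<.15)
    print(f,blue.sum(),grey.sum(),(~ok).mean())
    for nm,m in(('blue',blue),('grey',grey)):
        n,c,k,N=ransac(C[m]);print(nm,n.round(3),c.round(4),k,N,'lean',np.arccos(n[2]).round(3),'az',np.arctan2(n[1],n[0]).round(3))
    # nipple neighbourhood: high z
    q=C[near&(np.hypot(C[...,0]-.557,C[...,1]+.2265)<.012)];i=q[:,2]>.187;print('tip pts',i.sum(),q[i].mean(0).round(4),q[:,2].max())
W=[np.load('w1.npz'),np.load('w2.npz')]
px=[(224+297/5-.4,83+256/5-.4),(241+39.3-.45,212+24.5-.45)]
px2=[(224+308/5-.4,83+266/5-.4),(241+41.2-.45,212+26.0-.45)]
for pp in(px,px2):
    o=[-w['R'].T@w['t'] for w in W];d=[w['R'].T@np.array([(u-w['cx'])/w['fx'],(v-w['cy'])/w['fy'],1]) for w,(u,v) in zip(W,pp)]
    x=np.linalg.lstsq(np.c_[d[0],-d[1]],o[1]-o[0],rcond=None)[0];print((o[0]+d[0]*x[0]).round(4),(o[1]+d[1]*x[1]).round(4))
E
```

```text
w1 3491 2794 0.0038010204081632653
blue [-0.186 -0.15   0.971] [ 0.5704 -0.2164  0.1266] 2945 3491 lean 0.241 az -2.463
grey [-0.184 -0.147  0.972] [ 0.5668 -0.2143  0.1264] 1579 2794 lean 0.237 az -2.468
tip pts 64 [ 0.5562 -0.2286  0.1911] 0.19348836333217806
w2 3148 2362 0.003971088435374149
blue [-0.19  -0.149  0.97 ] [ 0.5683 -0.2167  0.1262] 2536 3148 lean 0.244 az -2.475
grey [-0.174 -0.141  0.975] [ 0.563  -0.2102  0.1263] 1258 2362 lean 0.226 az -2.461
tip pts 51 [ 0.5555 -0.2285  0.1911] 0.19352200800089972
[ 0.5568 -0.2279  0.1809] [ 0.5565 -0.2285  0.1809]
[ 0.5592 -0.2266  0.1802] [ 0.5589 -0.2273  0.1802]
```

```bash
python3 - <<'E'
from fit import *
n=np.array([-.187,-.149,.971]);n/=np.linalg.norm(n);tip=np.array([.5562,-.2283,.192])
e1=np.cross(n,[0,1,0]);e1/=np.linalg.norm(e1);e2=np.cross(n,e1);t=np.linspace(0,2*np.pi,60)
out=[]
for f,(u0,v0) in(('w1',(264,118)),('w2',(261,216))):
    W=np.load(f+'.npz');k=10;im=cv2.resize(W['I'][v0:v0+40,u0:u0+40],None,fx=k,fy=k,interpolation=cv2.INTER_CUBIC);raw=im.copy()
    for s,r,col in((0,4,(0,0,255)),(-11,6.5,(0,160,0)),(-17,8.5,(255,0,0))):
        X=tip+n*s/1e3+r/1e3*(np.outer(np.cos(t),e1)+np.outer(np.sin(t),e2));c=X@W['R'].T+W['t'];p=c[:,:2]/c[:,2:]*W['fx']+[W['cx'],W['cy']]
        cv2.polylines(im,[((p-[u0,v0]+.5)*k).astype(int)],True,col,1)
    g=cv2.normalize(cv2.cvtColor(raw,cv2.COLOR_BGR2GRAY).astype(float).clip(150,255),None,0,255,cv2.NORM_MINMAX).astype(np.uint8)
    out.append(np.hstack([im,cv2.cvtColor(cv2.convertScaleAbs(g),cv2.COLOR_GRAY2BGR)]))
    C=cloud(W,W['D']);q=C.reshape(-1,3)-tip;a=q@n;r=np.linalg.norm(q-np.outer(a,n),axis=1);m=(r<.004)&(a>-.006)&(a<.006)
    print(f,m.sum(),'axial median',np.median(a[m&(r<.003)]),'mean lateral',(q[m&(a>-.004)]).mean(0).round(4))
cv2.imwrite('pics/ov.png',cv2.resize(np.vstack(out),(600,600)))
E
```

```text
w1 57 axial median -0.00019225167329152873 mean lateral [ 0.0002 -0.     -0.0007]
w2 44 axial median -0.00036207466934656194 mean lateral [-0.0005  0.0002 -0.0006]
```

View pics/ov.png

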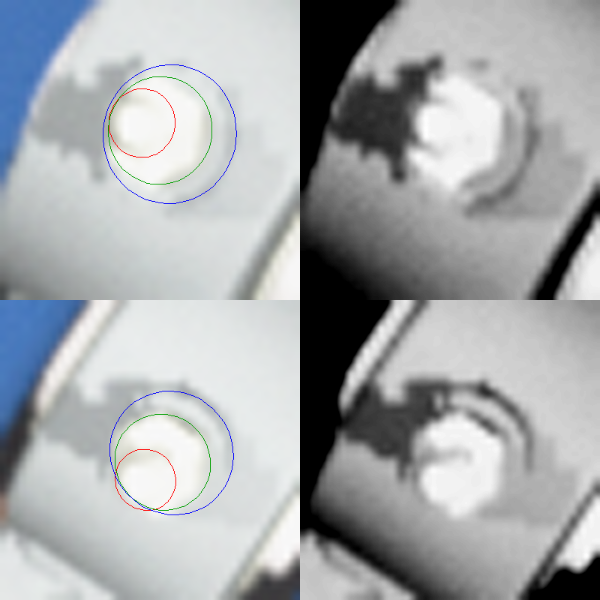

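Call:
{"method": "send_rows", "body": {"targets": [[[114, 292, 50], 1.584, 94], [[114, 292, 50], 1.584, 94], [[114, 292, 50], 1.584, 94], [[114, 292, 50], 1.584, 94], [[114, 292, 50], 1.584, 94], [[114, 292, 50], 1.584, 94], [[114, 292, 50], 1.584, 94], [[114, 292, 50], 1.584, 94], [[114, 292, 50], 1.584, 94], [[114, 292, 50], 1.584, 94], [[114, 292, 50], 1.584, 94], [[114, 292, 50], 1.584, 94], [[114, 292, 50], 1.584, 94], [[114, 292, 50], 1.584, 94], [[114, 292, 50], 1.584, 94], [[114, 292, 50], 1.584, 94]]}}

```text
time_s: 4.45
tool_pos: [0.5056, 0.0987, 0.2502]
ee_rot: [-3.142, 0.001, 1.222]
ft_force: [0.1, 1.5, -0.1]
width: 0.0941
gripper_force: 0.0
```

```bash
python3 - <<'E'
from h import *
R,p,s=tool();print(p,s['ee_rot'],s['joints'].round(2))
P=arm.camera_params('wrist');I,D=arm.capture('wrist');C=cloud(P,D)
d=(np.hypot(C[...,0]-.505,C[...,1]-.099)<.03)&(D>0)
for lo,hi in((.065,.09),(.134,.15)):
    w=C[d&(C[...,2]>lo)&(C[...,2]<hi)];print(lo,len(w),cv2.minEnclosingCircle(w[:,:2].astype(np.float32)),np.median(w[:,2]))
print('delta in tool',R.T@(np.array([.5055,.0995,.100])-p))
E
```

```text
[0.5056336  0.09866209 0.25017794] [-3.14157062e+00  6.40507227e-04  1.22215092e+00] [-0.77  0.09  0.49  1.89 -0.05  1.17 -0.61]
0.065 72 ((0.5090358853340149, 0.10742691904306412), 0.01689465530216694) 0.07498609579060225
0.134 755 ((0.5062798261642456, 0.09958846122026443), 0.015252316370606422) 0.13730246183555989
delta in tool [ 0.00083805 -0.00040851  0.15017744]
```

Call:
{"method": "send_rows", "body": {"targets": [[[1, 0, 60], 0, 80], [[1, 0, 110], 0, 80], [[1, 0, 150], 0, 80], [[1, 0, 150], 0, 80], [[1, 0, 150], 0, 80], [[1, 0, 150], 0, 80], [[1, 0, 150], 0, 0], [[1, 0, 150], 0, 0], [[1, 0, 150], 0, 0], [[1, 0, 150], 0, 0], [[1, 0, 150], 0, 0], [[1, 0, 150], 0, 0], [[1, 0, 150], 0, 0]], "force": 15}}

```text
time_s: 5.58
tool_pos: [0.5056, 0.0991, 0.1006]
ee_rot: [3.141, -0.0, 1.22]
ft_force: [-0.5, 0.2, 0.4]
width: 0.0367
gripper_force: 0.0
```

Call:
{"method": "send_rows", "body": {"targets": [[[0, 0, 0], 0, 0], [[0, 0, 0], 0, 0], [[0, 0, 0], 0, 0], [[0, 0, 0], 0, 0], [[0, 0, -15], 0, 0], [[0, 0, -30], 0, 0], [[0, 0, -30], 0, 0], [[0, 0, -30], 0, 0]]}}

```text
time_s: 6.25
tool_pos: [0.5057, 0.0992, 0.1304]
ee_rot: [3.141, -0.001, 1.22]
ft_force: [0.3, -1.0, -4.0]
width: 0.0289
gripper_force: 15.0
```

Call:
{"method": "send_rows", "body": {"targets": [[[-5, 0, 0], 0, 0], [[-10, 0, 0], 0, 0], [[-14, 0, 0], 0, 0], [[-18, 0, 0], 0, 0], [[-22, 0, 0], 0, 0], [[-26, 0, 0], 0, 0], [[-26, 0, 0], 0, 0], [[-26, 0, 0], 0, 0]]}}

```text
time_s: 6.92
tool_pos: [0.4965, 0.0745, 0.1304]
ee_rot: [3.142, -0.0, 1.219]
ft_force: [0.1, 0.8, -4.0]
width: 0.0294
gripper_force: 15.0
```

```bash
cat >> h.py <<'E'
def shot(name,tag,box,k):
    I,D=arm.capture(name);P=arm.camera_params(name);np.savez(tag+'.npz',I=I,D=D,**P)
    u,v,w,h=box;cv2.imwrite(f'pics/{tag}.png',cv2.resize(I[v:v+h,u:u+w],None,fx=k,fy=k,interpolation=cv2.INTER_CUBIC));return I,D,P
E
python3 - <<'E'
from h import *
R,p,s=tool();print(p,s['ft_force'],s['width'],s['gripper_force'])
I,D,P=shot('scene','s1',(220,110,140,110),5)
E
```

```text
[0.49654037 0.07445895 0.13043159] [ 0.07175402  0.84518409 -4.03729584] 0.029442114871339468 14.995429515838623
```

View pics/s1.png

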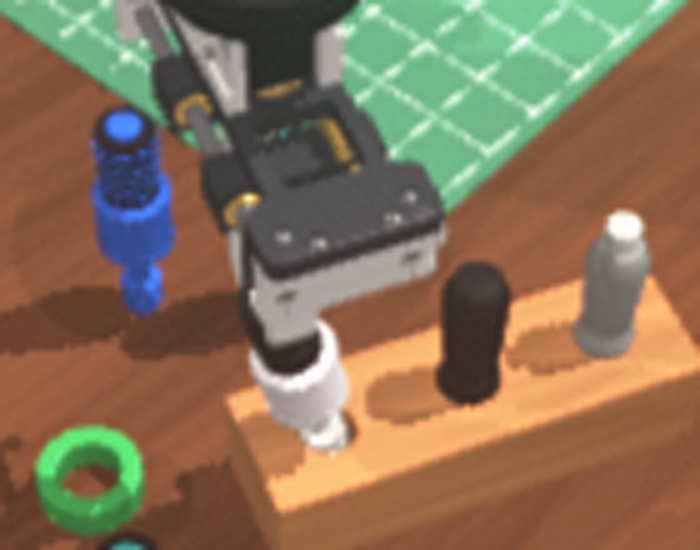

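Call:
{"method": "send_rows", "body": {"targets": [[[0, 0, 0], 0, 0], [[0, 0, 0], 0, 0], [[0, 0, -10], 0, 0], [[0, 0, -25], 0, 0], [[0, 0, -55], 0, 0], [[0, 0, -90], 0, 0], [[0, 0, -120], 0, 0], [[0, 0, -120], 0, 0], [[0, 0, -120], 0, 0], [[0, 0, -120], 0, 0], [[0, 0, -120], 0, 0]], "force": 60}}

```text
time_s: 7.88
tool_pos: [0.4958, 0.0744, 0.2493]
ee_rot: [-3.14, 0.002, 1.22]
ft_force: [-0.1, 0.7, -3.9]
width: 0.028
gripper_force: 60.0
```

```bash
python3 - <<'E'
from h import *
R,p,s=tool();print(p,s['ft_force'],s['width'],s['gripper_force'])
c0=p-R[:,2]*.019
for n in('scene','top'):
    P=arm.camera_params(n);c=P['R']@(c0-[0,0,.07])+P['t'];u=(c[:2]/c[2]*P['fx']+[P['cx'],P['cy']]).astype(int);print(n,u)
    I,D,P=shot(n,'b'+n,(u[0]-50,u[1]-50,100,100),6)
    C=cloud(P,D);T=(C-p)@R   # tool coords
    m=(np.hypot(T[...,0],T[...,1])<.045)&(T[...,2]>.002)&(T[...,2]<.12)&(D>0)
    q=T[m];print(len(q))
    for lo in np.arange(.0,.11,.01):
        w=q[(q[:,2]>lo)&(q[:,2]<=lo+.01)]
        if len(w)>3:print(lo.round(3),len(w),w.mean(0).round(4),w.min(0).round(4)[:2],w.max(0).round(4)[:2])
E
```

```text
[0.495757   0.07440586 0.24929411] [-0.09270236  0.72544343 -3.90006234] 0.028024055104261283 59.994630217552185
scene [273 158]
392
0.0 93 [0.0042 0.0109 0.0064] [-0.0124 -0.0096] [0.0229 0.0201]
0.01 65 [0.0015 0.0138 0.0148] [-0.0136 -0.0034] [0.0232 0.0204]
0.02 58 [0.004  0.0146 0.0252] [-0.0118 -0.0009] [0.0233 0.0202]
0.03 61 [0.0062 0.0148 0.0352] [-0.0106  0.0006] [0.0268 0.0204]
0.04 20 [0.0001 0.0129 0.0416] [-0.0099 -0.0006] [0.024  0.0199]
0.06 10 [0.0119 0.0042 0.0663] [0.0081 0.0015] [0.0167 0.0063]
0.07 54 [0.0131 0.0048 0.0742] [ 0.0042 -0.0056] [0.0231 0.0114]
0.08 25 [0.0129 0.0079 0.0846] [ 0.0046 -0.0003] [0.0221 0.0106]
0.09 6 [0.0137 0.0071 0.0922] [0.0073 0.004 ] [0.0219 0.0083]
top [248 239]
0
```

View pics/bscene.png

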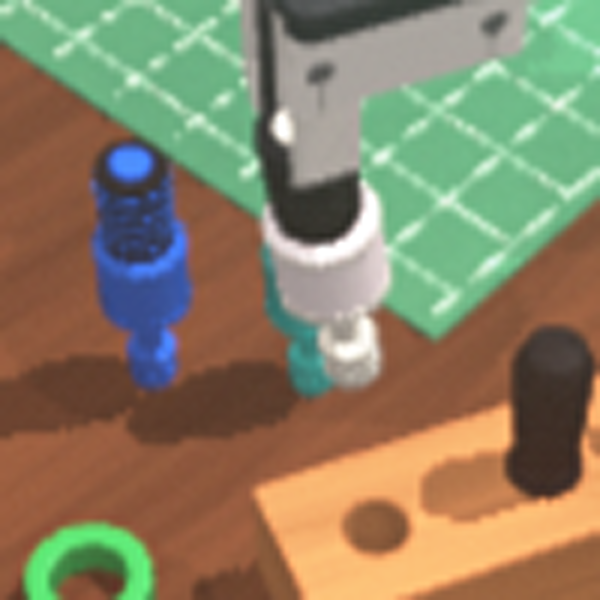

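```bash
cat > gun.py <<'E'
from h import *
from scipy.optimize import least_squares
def fitgun(n,g=(0.13,0)):
    R,p,s=tool();I,D=arm.capture(n);P=arm.camera_params(n);C=cloud(P,D);T=(C-p)@R
    m=(np.hypot(T[...,0],T[...,1])<.045)&(T[...,2]>.004)&(T[...,2]<.11)&(D>0);q=T[m]
    def parts(x,q):
        d=np.array([x[2],x[3],1.]);d/=np.linalg.norm(d);o=np.array([x[0],x[1],-.019]);w=q-o;a=w@d;r=np.linalg.norm(w-np.outer(a,d),axis=1)
        return a,r
    def res(x):
        a,r=parts(x,q);f=np.full(len(q),0.)
        b=(a>.026)&(a<.062)&(r<.026);k=(a>.092)&(a<.110)&(r<.017);f[b]=r[b]-.019;f[k]=r[k]-.0105
        f[~(b|k)]=.003;return f
    best=None
    for t in np.arange(-.1,.45,.05):
        r=least_squares(res,[0,0,t,0],loss='soft_l1',f_scale=.001,diff_step=1e-3)
        if best is None or r.cost<best.cost:best=r
    x=best.x;d=np.array([x[2],x[3],1.]);d/=np.linalg.norm(d);a,r=parts(x,q)
    print(n,len(q),'x',x.round(4),'cost',best.cost, 'axial range',np.percentile(a[(r<.025)],[1,99]).round(4));return R,p,x,d
E
python3 - <<'E'
from gun import *
fitgun('scene')
E
```

```text
scene 384 x [ 0.001   0.0004  0.1394 -0.0094] cost 0.0002948176641081735 axial range [0.0237 0.1103]
```

Call:
{"method": "send_rows", "body": {"targets": [[[12, 1.5, 0], 0, 0], [[12, 1.5, 40], 0, 0], [[12, 1.5, 60], 0, 0], [[12, 1.5, 80], 0, 0], [[12, 1.5, 95], 0, 0], [[12, 1.5, 105], 0, 0], [[12, 1.5, 113], 0, 0], [[12, 1.5, 113], 0, 0]], "force": 40}}

```text
time_s: 8.7
tool_pos: [0.5016, 0.0855, 0.1361]
ee_rot: [-3.14, 0.002, 1.22]
ft_force: [-0.2, 0.9, -3.6]
width: 0.0285
gripper_force: 40.0
```

Call:
{"method": "send_rows", "body": {"targets": [[[0, 0, 0], 0, 0], [[-4, 0, 0], 0, 0], [[-8, 0, 0], 0, 0], [[-12, 0, 0], 0, 0], [[-16, 0, 0], 0, 0], [[-16, 0, 0], 0, 0], [[-16, 0, 0], 0, 0]], "force": 15}}

```text
time_s: 9.28
tool_pos: [0.4968, 0.0702, 0.1377]
ee_rot: [3.141, -0.001, 1.219]
ft_force: [0.5, 0.5, -2.3]
width: 0.0294
gripper_force: 15.0
```

```bash
python3 - <<'E'
from gun import *
print(tool()[1:]);fitgun('scene')
E
```

```text
(array([0.49675733, 0.07020119, 0.13774443]), {'time_s': 9.2833, 'joints': array([-0.71196621,  0.195273  ,  0.5050316 ,  2.0519837 , -0.11856291,
        0.92092776, -0.49467928]), 'joint_velocities': array([-4.23920043e-03,  6.73723888e-03, -6.96868855e-03, -3.55146627e-03,
       -9.83564737e-04, -8.79217839e-05, -2.62223732e-03]), 'tau': array([  0.72214616, -55.6730175 ,   5.84810033, -40.3638947 ,
         0.18957412,   0.15838274,   0.07981773]), 'tool_pos': array([0.49675733, 0.07020119, 0.13774443]), 'ee_rot': array([ 3.14118320e+00, -6.10266488e-04,  1.21924470e+00]), 'ft_force': array([ 0.49544412,  0.52461226, -2.32660555]), 'moment': array([ 0.07897493, -0.00033699, -0.01097239]), 'gripper_force': 14.994414299726486, 'width': 0.029380803137889575})
scene 761 x [ 0.0031 -0.0006  0.1993  0.006 ] cost 0.0013017336678235437 axial range [0.024  0.1208]
```

Call:
{"method": "send_rows", "body": {"targets": [[[-3, 0, 0], 0, 0], [[-5, 0, 0], 0, 0], [[-5, 0, 0], 0, 0], [[-5, 0, 0], 0, 0]], "force": 15}}

```text
time_s: 9.67
tool_pos: [0.4948, 0.0656, 0.1374]
ee_rot: [-3.142, 0.0, 1.22]
ft_force: [0.5, 1.2, -3.3]
width: 0.0295
gripper_force: 15.0
```

Call:
{"method": "send_rows", "body": {"targets": [[[0, 0, 0], 0, 0], [[0, 0, 0], 0, 0], [[0, 0, -10], 0, 0], [[0, 0, -25], 0, 0], [[0, 0, -50], 0, 0], [[0, 0, -85], 0, 0], [[0, 0, -120], 0, 0], [[0, 0, -120], 0, 0], [[0, 0, -120], 0, 0]], "force": 60}}

```text
time_s: 10.42
tool_pos: [0.4957, 0.0657, 0.2593]
ee_rot: [3.139, -0.002, 1.22]
ft_force: [-0.0, -0.0, -3.7]
width: 0.0279
gripper_force: 60.0
```

```bash
python3 - <<'E'
from gun import *
print(tool()[1]);fitgun('scene')
E
```

```text
[0.49568617 0.06571999 0.25934377]
scene 384 x [ 0.0019  0.0004  0.1822 -0.0144] cost 0.0002879400499061832 axial range [0.023  0.1112]
```

```bash
cat > plan.py <<'E'
from h import *
n=np.array([-.187,-.149,.971]);n/=np.linalg.norm(n);tip=np.array([.5562,-.2283,.192])
def plan(seat,yaw,out):
    R,p,s=tool();R2=Ro.from_euler('xyz',[np.pi,0,yaw]).as_matrix()
    tgt=tip+n*out-R2@seat;return (R.T@(tgt-p)*1e3).round(1),tgt.round(4)
E
python3 - <<'E'
from plan import *
print(plan(np.array([.0203,-.001,.0811]),.60,.03))
E
```

```text
(array([-278. ,  144.1,  -44.6]), array([ 0.5344, -0.2451,  0.3022]))
```

Call:
{"method": "send_rows", "body": {"targets": [[[0, 0, -45], 0, 0], [[0, 0, -45], 0.1, 0], [[-278, 144, -45], 0.62, 0], [[-278, 144, -45], 0.62, 0], [[-278, 144, -45], 0.62, 0], [[-278, 144, -45], 0.62, 0], [[-278, 144, -45], 0.62, 0], [[-278, 144, -45], 0.62, 0], [[-278, 144, -45], 0.62, 0], [[-278, 144, -45], 0.62, 0], [[-278, 144, -45], 0.62, 0], [[-278, 144, -45], 0.62, 0], [[-278, 144, -45], 0.62, 0], [[-278, 144, -45], 0.62, 0]]}}

```text
time_s: 11.63
tool_pos: [0.5344, -0.2436, 0.3017]
ee_rot: [-3.14, 0.001, 0.601]
ft_force: [0.3, 0.5, -4.1]
width: 0.028
gripper_force: 60.0
```

```bash
python3 - <<'E'
from gun import *; from plan import *
R,p,x,d=fitgun('scene'); print(p,tool()[2]['ee_rot'],tool()[2]['joints'].round(2))
seat=np.array([x[0],x[1],-.019])+d*.1018
print('seat',seat,R@seat+p,'axis err',np.arccos(-(R@d)@n),'rel tip along/lat',(R@seat+p-tip)@n, (R.T@((R@seat+p-tip)-n*((R@seat+p-tip)@n))))
P=arm.camera_params('scene');c=P['R']@tip+P['t'];u=(c[:2]/c[2]*P['fx']+[P['cx'],P['cy']]).astype(int)
shot('scene','n1',(u[0]-50,u[1]-55,100,75),8)
E
```

```text
scene 641 x [ 0.0027  0.001   0.1792 -0.0096] cost 0.0003876888423510285 axial range [0.0245 0.1114]
[ 0.53437072 -0.24359066  0.30167592] [-3.14071048e+00  2.03331844e-04  6.01480312e-01] [-0.33  0.24  0.8   1.68 -0.18  1.3  -0.47]
seat [2.06532548e-02 5.52101775e-06 8.12000370e-02] [ 0.55130213 -0.23186677  0.22046089] axis err 0.06461180330906321 rel tip along/lat 0.029082713418354837 [ 0.0008792  -0.00032659 -0.00022198]
```

View pics/n1.png

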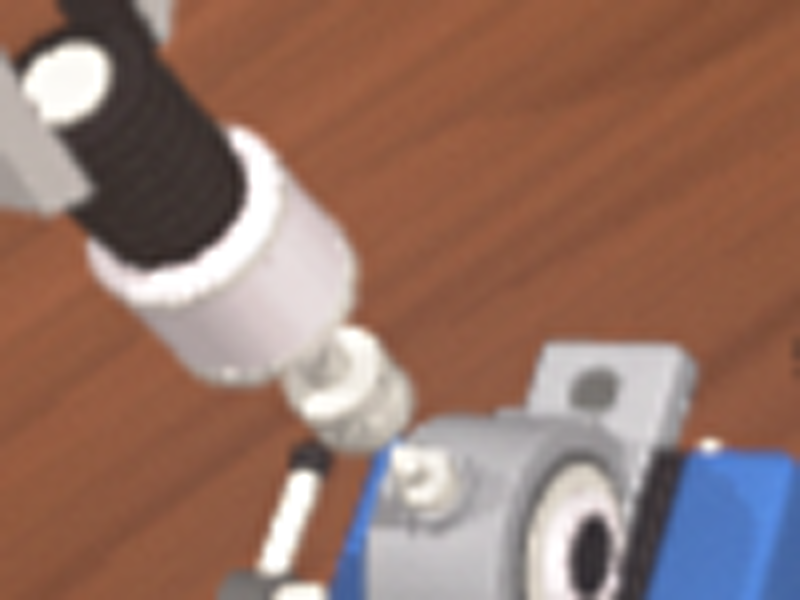

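```bash
cat > nip.py <<'E'
from plan import *
from scipy.optimize import least_squares
def sdf(a,r):
    def cyl(a0,a1,rr):
        da=np.maximum(a0-a,a-a1);dr=r-rr;return np.where((da>0)&(dr>0),np.hypot(da,dr),np.maximum(da,dr))
    return np.minimum.reduce([cyl(-.006,0,.004),cyl(-.02,-.005,.0025),cyl(-.017,-.011,.0062),cyl(-.025,-.017,.0085)])
for f in('w1','w2','scene0','n1','top0'):
    W=np.load(f+'.npz');C=cloud(W,W['D']).reshape(-1,3)[W['D'].ravel()>0];q=C[np.linalg.norm(C-(tip-n*.006),axis=1)<.0125]
    def res(x):
        w=q-tip-x;a=w@n;r=np.linalg.norm(w-np.outer(a,n),axis=1);return sdf(a,r)
    b=min((least_squares(res,x0,loss='soft_l1',f_scale=.0007,diff_step=1e-3) for x0 in np.random.default_rng(0).normal(0,.0015,(15,3))),key=lambda r:r.cost)
    c=W['R']@(tip+b.x)+W['t'];print(f,len(q),(b.x*1e3).round(2),b.cost/len(q),(c[:2]/c[2]*W['fx']+[W['cx'],W['cy']]).round(1))
E
python3 nip.py
```

```text
w1 176 [-0.43 -0.74  0.29] 1.5800315303178204e-07 [281.5 133.8]
w2 154 [-0.22 -0.84  0.09] 1.2578944761762386e-07 [279.  239.6]
scene0 65 [-1.19 -1.84 -0.11] 1.8458539798453108e-07 [164.1 271.9]
n1 64 [-0.95 -1.67 -0.42] 1.96220431418237e-07 [164.4 272. ]
top0 37 [-0.23  0.11  2.92] 3.102134174686669e-07 [387.  213.5]
```

Call:
{"method": "send_rows", "body": {"targets": [[[-2.3, 1, 0], 0, 0], [[-2.3, 1, 0], 0, 0], [[-1.1, 0.9, 5], 0, 0], [[0.1, 0.8, 10], 0, 0], [[1.1, 0.7, 14], 0, 0], [[1.8, 0.7, 16.5], 0, 0], [[1.8, 0.7, 16.5], 0, 0], [[1.8, 0.7, 16.5], 0, 0]]}}

```text
time_s: 12.4
tool_pos: [0.5363, -0.2444, 0.2857]
ee_rot: [-3.141, 0.0, 0.6]
ft_force: [0.2, -0.1, -3.2]
width: 0.0281
gripper_force: 60.0
```

```bash
python3 - <<'E'
from gun import *; from plan import *
for cam in('scene','wrist'):
  R,p,x,d=fitgun(cam); seat=np.array([x[0],x[1],-.019])+d*.1018
  w=R@seat+p
  for t in((-.0004,-.0008,.0002),(-.001,-.0017,-.0003)):
    e=w-tip-t;print(cam,p,'axis err',np.arccos(-(R@d)@n),'along',e@n*1e3,'lat',(R.T@(e-n*(e@n))*1e3).round(2))
P=arm.camera_params('wrist');I,D,_=shot('wrist','wv',(0,0,560,420),1)
for X in(tip,w): c=P['R']@X+P['t'];print((c[:2]/c[2]*P['fx']+[P['cx'],P['cy']]).round(1))
print(tool()[2]['ft_force'])
E
```

```text
scene 657 x [ 0.0027  0.0008  0.1781 -0.0076] cost 0.000496362124806686 axial range [0.0249 0.1325]
scene [ 0.53632687 -0.24441014  0.28571597] axis err 0.06568474892499199 along 12.970602069195996 lat [-1.14  1.48  0.31]
scene [ 0.53632687 -0.24441014  0.28571597] axis err 0.06568474892499199 along 13.20980075360685 lat [-0.08  1.08  0.04]
wrist 1567 x [ 0.0035  0.0003  0.19   -0.0076] cost 0.0007485658936882314 axial range [0.0243 0.1326]
wrist [ 0.53638028 -0.24450534  0.28588749] axis err 0.054294837241051885 along 12.855516878718445 lat [ 0.85  1.1  -0.19]
wrist [ 0.53638028 -0.24450534  0.28588749] axis err 0.054294837241051885 along 13.0947155631293 lat [ 1.91  0.69 -0.46]
[278.4 174.3]
[280.4 180.3]
[-0.58208867 -0.83189125 -3.58809842]
```

Call:
{"method": "send_rows", "body": {"targets": [[[-0.4, -1.1, 0], 0, 0], [[0, -1.2, 2], 0, 0], [[0.5, -1.2, 4], 0, 0], [[1, -1.2, 6], 0, 0], [[1.5, -1.3, 8], 0, 0], [[2, -1.3, 9.7], 0, 0], [[2, -1.3, 9.7], 0, 0]]}}

```text
time_s: 13.13
tool_pos: [0.5372, -0.242, 0.2756]
ee_rot: [-3.141, 0.001, 0.6]
ft_force: [0.6, -0.6, -6.6]
width: 0.0281
gripper_force: 60.0
```

Call:
{"method": "send_rows", "body": {"targets": [[[0.2, 0, 1], 0, 0], [[0.5, 0, 2], 0, 0], [[0.7, 0, 3], 0, 0], [[1, 0, 4], 0, 0], [[1, 0, 4], 0, 0]]}}

```text
time_s: 13.55
tool_pos: [0.5384, -0.2421, 0.2727]
ee_rot: [3.141, -0.0, 0.6]
ft_force: [-1.0, -0.8, 5.9]
width: 0.0281
gripper_force: 60.0
```

Call:
{"method": "send_rows", "body": {"targets": [[[0.2, 0, 1], 0, 0], [[0.5, 0, 2], 0, 0], [[0.7, 0, 3], 0, 0], [[1, 0, 4], 0, 0], [[1, 0, 4], 0, 0]]}}

```text
time_s: 13.97
tool_pos: [0.5393, -0.2416, 0.2689]
ee_rot: [3.141, -0.001, 0.599]
ft_force: [-1.4, 0.3, 7.0]
width: 0.0282
gripper_force: 60.0
```

```bash
python3 - <<'E'
from gun import *; from plan import *
s=tool()[2];print(s['ft_force'],s['moment'])
for cam in('scene','wrist'):
  R,p,x,d=fitgun(cam); seat=np.array([x[0],x[1],-.019])+d*.1018
  e=R@seat+p-tip-np.array((-.0007,-.0012,0));print('axis err',np.arccos(-(R@d)@n),'along',e@n*1e3,'lat',(R.T@(e-n*(e@n))*1e3).round(2))
R,p,s=tool();P=arm.camera_params('scene');c=P['R']@tip+P['t'];u=(c[:2]/c[2]*P['fx']+[P['cx'],P['cy']]).astype(int)
shot('scene','n2',(u[0]-50,u[1]-55,100,75),8)
E
```

```text
[-1.35005615  0.27373742  6.98051797] [-0.22832302  0.65284938  0.00844017]
scene 909 x [ 0.0028  0.0009  0.1737 -0.0118] cost 0.0011361696499109179 axial range [0.0249 0.1287]
axis err 0.06861498846281544 along -4.282718443057345 lat [-1.04  0.71  0.27]
wrist 2666 x [ 3.300e-03  1.000e-04  1.908e-01 -6.200e-03] cost 0.003231310207873819 axial range [0.0245 0.1295]
axis err 0.05307006525601474 along -4.422251165312944 lat [ 1.12  0.52 -0.26]
```

View pics/n2.png

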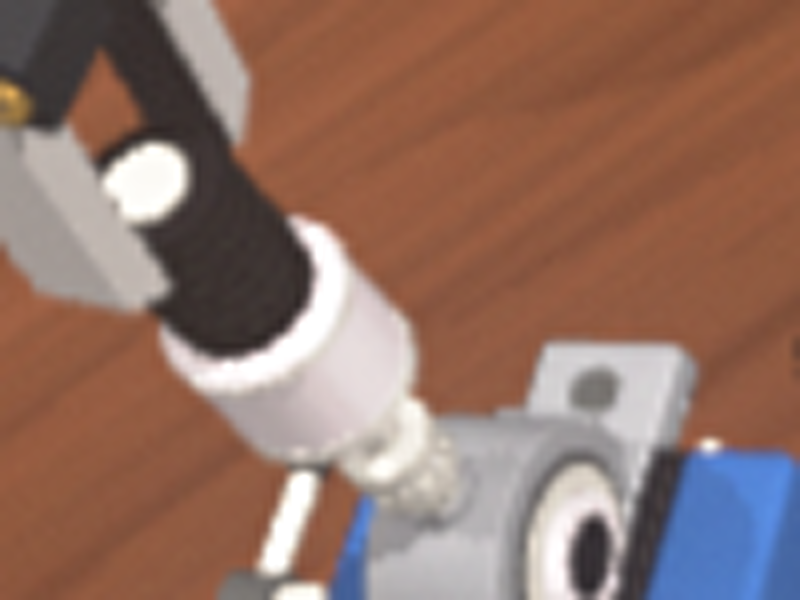

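The coupler is over the nipple head and seated on the nipple. Barrel and coupler are close together, with the spring starting to compress. I'll keep pushing along the nipple axis.

Call:
{"method": "send_rows", "body": {"targets": [[[0.2, 0, 1], 0, 0], [[0.5, 0, 2], 0, 0], [[0.7, 0, 3], 0, 0], [[1, 0, 4], 0, 0], [[1.2, 0, 5], 0, 0], [[1.4, 0, 6], 0, 0], [[1.4, 0, 6], 0, 0], [[1.4, 0, 6], 0, 0]]}}

```text
time_s: 14.78
tool_pos: [0.5405, -0.241, 0.2632]
ee_rot: [3.14, -0.001, 0.599]
ft_force: [-2.2, -0.8, 9.1]
width: 0.0282
gripper_force: 60.0
```

Call:
{"method": "send_rows", "body": {"targets": [[[0.2, 0, 1], 0, 0], [[0.5, 0, 2], 0, 0], [[0.6, 0, 2.5], 0, 0], [[0.6, 0, 2.5], 0, 0], [[0.6, 0, 2.5], 0, 0]]}}

```text
time_s: 15.2
tool_pos: [0.541, -0.2407, 0.2608]
ee_rot: [3.14, -0.001, 0.599]
ft_force: [-2.7, -0.9, 9.9]
width: 0.028
gripper_force: 60.0
```

```bash
python3 - <<'E'
from gun import *; from plan import *
s=tool()[2];print(s['ft_force'],s['moment'])
for cam in('scene','wrist'):
  R,p,x,d=fitgun(cam); seat=np.array([x[0],x[1],-.019])+d*.1018
  e=R@seat+p-tip-np.array((-.0007,-.0012,0));print('axis err',np.arccos(-(R@d)@n),'along',e@n*1e3,'lat',(R.T@(e-n*(e@n))*1e3).round(2))
E
```

```text
[-2.70701145 -0.92911624  9.94907503] [-0.26134049  0.85914751  0.04627674]
scene 950 x [ 0.0028  0.0009  0.1658 -0.0118] cost 0.0013028014474649999 axial range [0.0249 0.122 ]
axis err 0.07585894792850004 along -12.53287191945867 lat [-1.72  1.13  0.44]
wrist 2912 x [ 0.0028  0.0009  0.1985 -0.0245] cost 0.0038230329303376174 axial range [0.0246 0.1209]
axis err 0.044201113371924956 along -12.693169617730202 lat [ 1.38 -0.09 -0.34]
```

Call:
{"method": "send_rows", "body": {"targets": [[[0.1, 0, 0.5], 0, 0], [[0.1, 0, 0.5], 0, 0], [[0.1, 0, 0.5], 0, 0], [[0.1, 0, 0.5], 0, 0], [[0.1, 0, 0.5], 0, 0]]}}

```text
time_s: 15.72
tool_pos: [0.5412, -0.2407, 0.2604]
ee_rot: [3.14, -0.001, 0.599]
ft_force: [-3.0, -1.6, 10.0]
width: 0.0282
gripper_force: 60.0
```

```bash
python3 -c "
from h import *
print(tool()[1:]);print(arm.hand_in())"
```

```text
(array([ 0.54115268, -0.24069795,  0.26036214]), {'time_s': 15.7167, 'joints': array([-0.32278817,  0.27769429,  0.78909194,  1.72842046, -0.20878728,
        1.22018701, -0.45240324]), 'joint_velocities': array([-0.00041686,  0.00022782, -0.00011503, -0.00064875,  0.00198068,
       -0.00086385,  0.00201336]), 'tau': array([-1.15630288e+00, -5.61284959e+01,  8.69613379e+00, -4.33071613e+01,
       -8.03553220e-01, -6.98636156e-01, -1.35106771e-02]), 'tool_pos': array([ 0.54115268, -0.24069795,  0.26036214]), 'ee_rot': array([ 3.13999737e+00, -1.04581325e-03,  5.99352208e-01]), 'ft_force': array([-2.97321584, -1.56140237,  9.98125828]), 'moment': array([-0.21695386,  0.80832806,  0.03562941]), 'gripper_force': 60.0287389755249, 'width': 0.028200790443312834})
the job is handed in; nothing more can be done
None
```

I handed the job in at 15.7 s with the gun still gripped and pressed onto the nipple; the hand-in gave no verdict. The body is about 12.5–13 mm down over the nozzle, pushing with about 14 N. Its axis is within about 0.08 rad of the nipple's, and the snap is judged from the forces and a picture rather than measured directly.

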